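# Square the laminate stack and weight it with the full bottle

### The arm

A 6-joint arm with a two-finger parallel gripper is mounted at the origin on the work surface. World frame = base frame: x ahead of the robot, y to its left, z up, the work surface at z = 0. Lengths are in m, angles in rad, forces in N, time in s.
With the tool pointing down it reaches from about 0.35 to 0.775 m from the base axis. Payload 7.3 kg.
Tool frame: the origin (TCP) lies at the very end of the fingers, on their centre line; the grasp point (between the pads) lies grip_point_offset behind it (grip_point_offset is the distance from the TCP to the grasp point, in m); z points along the fingers, y is the direction in which the jaws open and shut (so a half turn about z gives the same grasp; the last joint's range is limited). The gripper opens to 92 mm and grips with 3 to 60 N. Pads are 19 mm wide; open, the fingers measure 130 mm over their backs; the gripper's body (75 mm by 190 mm) begins 47 mm behind the grasp point.
Start: joints at [1.07, 0.342, 1.524, -0, 1.275, -0.146], TCP at [0.182, 0.492, 0.227] pointing down, gripper open.
Joint ranges: [-2.53, 2.53], [-0.77, 2.02], [0.04, 2.7], [-1, 4.14], [0.28, 2.66], [-3.11, 3.11]. Speed limits (rad/s): [2.57, 2.57, 3.14, 3.14, 3.14, 3.14].

### API

Orientations are given as [roll, pitch, yaw] about the fixed x, y, z axes, in that order (R = Rz(yaw) Ry(pitch) Rx(roll)).
In Python, from cell import * gives the robot as it stands.
- The arm moves only by the shell command python3 -m inch 'ROWS' [OPENING] [FORCE]. ROWS is JSON, a list that holds one entry, the list of rows, each a list of 4 numbers: the shift along the tool's x, y, z in mm, then the turn about the tool's z in rad. In form: [[[x, y, z, roll], ...]]. A call has 1 to 10 rows; each row shifts and turns the commanded pose from where the row before left it, along the tool's axes as they then stand; what a row does not reach is not made up. A row lasts 1/8 s, in which the tool goes at most 62.5 mm and 10.7 degrees, less where a joint would pass 70% of its speed; a pose out of reach is approached as far as the arm can. A call with a gripper value outside its range is refused whole. OPENING is the closure, from -1 (fully open) to 1 (shut), set as the call begins (- or left out, the last holds). The fingers move at their own pace and stop on an object; FORCE is the grip in N (left out, the last holds). Time passes only in rows, so rows that do not move let the fingers close. It gives the time, the measured TCP pose, the force and the opening at its end, in the units of the state.
- observe(): the state, without advancing time (a new reading comes with each control period).
- read_camera(name): name is "scene" or "top" or "wrist"; returns a dict with "img" (384x512x3 uint8, blue, green, red), "fx", "fy", "cx", "cy" (pixels), "eye" and "rotation" of the camera in the world; the wrist camera has in their place "T_tool_cam" (4x4, takes a point from camera to tool coordinates, whose origin is the TCP and whose axes are the flange's). Camera axes: x right, y down, z forward; pixel columns grow to the right and rows downward; lengths in m; the calibration is good to about 2 mm. A picture is of the moment at which its call begins: read the wrist's pose just before it. There is no depth.
- hand_in(): hands the job in, once; it reports no verdict.
Trained networks look in the newest picture that a camera, given by its name, has taken for a name from the list of things; names that differ only in an ending like _2 or _b are one class to them, and where a whole thing is asked for, a point or a joint stands for the part that bears it (a point fixed in the world has none). Each returns a list of dicts, best first, with "conf" (0 to 1); they miss things now and then, are a little off and sometimes report something else, mostly with a low value. They report only what shows in the picture. A call takes as long as a camera call. They do not tell look-alikes from the thing itself.
- boxes_of(camera, label): "at" ([row, column] in pixels, amid what is visible of it).
- place_of(camera, label): "at" ([row, column] in pixels: a listed point, or the origin of a listed thing).
The state is a dict: "time": time; "qpos": joint angles; "qvel": joint speeds; "joint_efforts": joint torques, N m; "tool_pos": TCP position; "tool_rot": TCP orientation; "contact_force": force on the tool from outside, world axes, zero at the start; "torque": the same for the moment, N m; "opening": finger opening in m.
Only numpy, scipy, OpenCV 4.12 (cv2) and the standard library are available. Lean on these libraries where they do the work, as an engineer would, in place of code of your own. Each camera call takes 0.05 s, during which the arm holds its last target. There are 200 camera calls.

### The job

Tap the untidy stack of four laminate plates fully home into the aluminium squaring corner until all their edges are flush, and only then weight it: lift-test the look-alike closed bottles and stand the one full bottle upright on the middle of the stack, set down gently and not dropped. Stand every empty bottle upright in the black tray, and leave the other things on the table where they are.

Things in the scene. Friction and masses are not known exactly. Their poses are not given: they have to be found in the camera images.
- bottle_a: closed squat white bottle, one of up to five look-alikes (absent: None) on the left half of the table: round body 80 mm across up to 68 mm, sloping shoulder, screw cap 36 mm across from 90 to 122 mm height, which can be gripped firmly. Origin: centre of the underside, z up its axis. Exactly one bottle is full (600 to 900 g), the rest empty (80 to 200 g); only weight tells them apart
- bottle_b: closed squat white bottle, one of up to five look-alikes (absent: None) on the left half of the table: round body 80 mm across up to 68 mm, sloping shoulder, screw cap 36 mm across from 90 to 122 mm height, which can be gripped firmly. Origin: centre of the underside, z up its axis. Exactly one bottle is full (600 to 900 g), the rest empty (80 to 200 g); only weight tells them apart
- bottle_c: closed squat white bottle, one of up to five look-alikes (absent: None) on the left half of the table: round body 80 mm across up to 68 mm, sloping shoulder, screw cap 36 mm across from 90 to 122 mm height, which can be gripped firmly. Origin: centre of the underside, z up its axis. Exactly one bottle is full (600 to 900 g), the rest empty (80 to 200 g); only weight tells them apart
- bottle_d: closed squat white bottle, one of up to five look-alikes (absent: None) on the left half of the table: round body 80 mm across up to 68 mm, sloping shoulder, screw cap 36 mm across from 90 to 122 mm height, which can be gripped firmly. Origin: centre of the underside, z up its axis. Exactly one bottle is full (600 to 900 g), the rest empty (80 to 200 g); only weight tells them apart
- bottle_e: closed squat white bottle, one of up to five look-alikes (absent: None) on the left half of the table: round body 80 mm across up to 68 mm, sloping shoulder, screw cap 36 mm across from 90 to 122 mm height, which can be gripped firmly. Origin: centre of the underside, z up its axis. Exactly one bottle is full (600 to 900 g), the rest empty (80 to 200 g); only weight tells them apart
- plate_1: thin grey laminate plate 150 x 140 x 6 mm, 100 g, number 1 from the bottom of the stack of four. Origin: centre of its underside, x along the 150 mm length, y along the 140 mm width, z up. It lies some 10 to 40 mm short of both walls of the squaring corner and a little turned; plates slide on each other under 2 to 15 N
- plate_2: thin grey laminate plate 150 x 140 x 6 mm, 100 g, number 2 from the bottom of the stack of four. Origin: centre of its underside, x along the 150 mm length, y along the 140 mm width, z up. It lies some 10 to 40 mm short of both walls of the squaring corner and a little turned; plates slide on each other under 2 to 15 N
- plate_3: thin grey laminate plate 150 x 140 x 6 mm, 100 g, number 3 from the bottom of the stack of four. Origin: centre of its underside, x along the 150 mm length, y along the 140 mm width, z up. It lies some 10 to 40 mm short of both walls of the squaring corner and a little turned; plates slide on each other under 2 to 15 N
- plate_4: thin grey laminate plate 150 x 140 x 6 mm, 100 g, number 4 from the bottom of the stack of four. Origin: centre of its underside, x along the 150 mm length, y along the 140 mm width, z up. It lies some 10 to 40 mm short of both walls of the squaring corner and a little turned; plates slide on each other under 2 to 15 N
- corner: fixed aluminium L of two walls 20 mm high, 10 mm thick, on the table. Origin: on the table, where the centre of a plate lies when fully home; x axis along the plates' length. Inner face of the end wall at x = +75 mm (looks to -x, to the robot), of the side wall at y = +70 mm (looks to -y); the other sides are open: push plates along +x and +y. The stack is 24 mm high
- tray: fixed black open tray for empties, 220 x 220 mm outside, 22 mm high, walls and floor 5 mm thick. Origin at the centre of its underside, axes along its sides. Right of the squaring corner; four bottles fit in it, one to each quarter (50 mm from the centre both ways)
- tape: roll of tape lying flat, 70 mm across, 22 mm high, origin at the centre of its underside; a bystander
- brush: brush, 190 mm long, lying on the table along its x axis; a bystander
- tin: flat steel tin 90 mm across, 50 mm high, origin at the centre of its underside; a bystander
- cup: clear mixing cup 80 mm across, 110 mm high, origin at the centre of its underside; a bystander
- carton: small cardboard box 90 x 70 x 60 mm, origin at the centre of its underside; a bystander
Not all that is in view belongs to the job. What is shaped like the plate_3 but brown is not meant.

How it is judged:
On the way, in this order (a step that is already met when the one before it is completed fails the run):
1. all four plates lie stacked and flush in the squaring corner (x of plate_1 in the frame of corner between -0.0045 and 0.003 m and y of plate_1 in the frame of corner between -0.0045 and 0.003 m and angle between the x axis of each of plate_1, plate_2, plate_3, plate_4 and the x axis of corner, either way round below 0.035 rad and height (world z) of plate_1 below 0.004 m and x of plate_2 in the frame of corner between -0.0045 and 0.003 m and y of plate_2 in the frame of corner between -0.0045 and 0.003 m and height (world z) of plate_2 below 0.01 m and x of plate_3 in the frame of corner between -0.0045 and 0.003 m and y of plate_3 in the frame of corner between -0.0045 and 0.003 m and height (world z) of plate_3 below 0.016 m and x of plate_4 in the frame of corner between -0.0045 and 0.003 m and y of plate_4 in the frame of corner between -0.0045 and 0.003 m and height (world z) of plate_4 below 0.022 m), for 0.2 s.
2. the full bottle stands on the middle of the stack (((x of bottle_a in the frame of plate_4 between -0.035 and 0.035 m and y of bottle_a in the frame of plate_4 between -0.035 and 0.035 m and z of bottle_a in the frame of plate_4 between 0.002 and 0.01 m and angle between bottle_a's own z axis and vertical below 0.1 rad and linear speed of bottle_a below 0.03 m/s and contact force between bottle_a and plate_4 above 4.5 N) or (x of bottle_b in the frame of plate_4 between -0.035 and 0.035 m and y of bottle_b in the frame of plate_4 between -0.035 and 0.035 m and z of bottle_b in the frame of plate_4 between 0.002 and 0.01 m and angle between bottle_b's own z axis and vertical below 0.1 rad and linear speed of bottle_b below 0.03 m/s and contact force between bottle_b and plate_4 above 4.5 N) or (x of bottle_c in the frame of plate_4 between -0.035 and 0.035 m and y of bottle_c in the frame of plate_4 between -0.035 and 0.035 m and z of bottle_c in the frame of plate_4 between 0.002 and 0.01 m and angle between bottle_c's own z axis and vertical below 0.1 rad and linear speed of bottle_c below 0.03 m/s and contact force between bottle_c and plate_4 above 4.5 N) or (x of bottle_d in the frame of plate_4 between -0.035 and 0.035 m and y of bottle_d in the frame of plate_4 between -0.035 and 0.035 m and z of bottle_d in the frame of plate_4 between 0.002 and 0.01 m and angle between bottle_d's own z axis and vertical below 0.1 rad and linear speed of bottle_d below 0.03 m/s and contact force between bottle_d and plate_4 above 4.5 N) or (x of bottle_e in the frame of plate_4 between -0.035 and 0.035 m and y of bottle_e in the frame of plate_4 between -0.035 and 0.035 m and z of bottle_e in the frame of plate_4 between 0.002 and 0.01 m and angle between bottle_e's own z axis and vertical below 0.1 rad and linear speed of bottle_e below 0.03 m/s and contact force between bottle_e and plate_4 above 4.5 N))), for 0.2 s.
At the end, for the whole second after the job is handed in: Each plate within 4.5 mm of home along both walls, in order, within 0.035 rad of the corner; full bottle (its weight presses over 4.5 N) upright on the top plate, within 35 mm of its centre both ways; every empty bottle present upright on the tray floor; all at rest (all of step 1 and ((x of bottle_a in the frame of plate_4 between -0.035 and 0.035 m and y of bottle_a in the frame of plate_4 between -0.035 and 0.035 m and z of bottle_a in the frame of plate_4 between 0.002 and 0.01 m and angle between bottle_a's own z axis and vertical below 0.1 rad and linear speed of bottle_a below 0.03 m/s and contact force between bottle_a and plate_4 above 4.5 N) or (x of bottle_b in the frame of plate_4 between -0.035 and 0.035 m and y of bottle_b in the frame of plate_4 between -0.035 and 0.035 m and z of bottle_b in the frame of plate_4 between 0.002 and 0.01 m and angle between bottle_b's own z axis and vertical below 0.1 rad and linear speed of bottle_b below 0.03 m/s and contact force between bottle_b and plate_4 above 4.5 N) or (x of bottle_c in the frame of plate_4 between -0.035 and 0.035 m and y of bottle_c in the frame of plate_4 between -0.035 and 0.035 m and z of bottle_c in the frame of plate_4 between 0.002 and 0.01 m and angle between bottle_c's own z axis and vertical below 0.1 rad and linear speed of bottle_c below 0.03 m/s and contact force between bottle_c and plate_4 above 4.5 N) or (x of bottle_d in the frame of plate_4 between -0.035 and 0.035 m and y of bottle_d in the frame of plate_4 between -0.035 and 0.035 m and z of bottle_d in the frame of plate_4 between 0.002 and 0.01 m and angle between bottle_d's own z axis and vertical below 0.1 rad and linear speed of bottle_d below 0.03 m/s and contact force between bottle_d and plate_4 above 4.5 N) or (x of bottle_e in the frame of plate_4 between -0.035 and 0.035 m and y of bottle_e in the frame of plate_4 between -0.035 and 0.035 m and z of bottle_e in the frame of plate_4 between 0.002 and 0.01 m and angle between bottle_e's own z axis and vertical below 0.1 rad and linear speed of bottle_e below 0.03 m/s and contact force between bottle_e and plate_4 above 4.5 N)) and ((x of bottle_a in the frame of plate_4 between -0.035 and 0.035 m and y of bottle_a in the frame of plate_4 between -0.035 and 0.035 m and z of bottle_a in the frame of plate_4 between 0.002 and 0.01 m and angle between bottle_a's own z axis and vertical below 0.1 rad and linear speed of bottle_a below 0.03 m/s and contact force between bottle_a and plate_4 above 4.5 N) or (x of bottle_a in the frame of tray between -0.085 and 0.085 m and y of bottle_a in the frame of tray between -0.085 and 0.085 m and z of bottle_a in the frame of tray between -0.002 and 0.012 m and angle between bottle_a's own z axis and vertical below 0.1 rad and linear speed of bottle_a below 0.03 m/s)) and ((x of bottle_b in the frame of plate_4 between -0.035 and 0.035 m and y of bottle_b in the frame of plate_4 between -0.035 and 0.035 m and z of bottle_b in the frame of plate_4 between 0.002 and 0.01 m and angle between bottle_b's own z axis and vertical below 0.1 rad and linear speed of bottle_b below 0.03 m/s and contact force between bottle_b and plate_4 above 4.5 N) or (x of bottle_b in the frame of tray between -0.085 and 0.085 m and y of bottle_b in the frame of tray between -0.085 and 0.085 m and z of bottle_b in the frame of tray between -0.002 and 0.012 m and angle between bottle_b's own z axis and vertical below 0.1 rad and linear speed of bottle_b below 0.03 m/s)) and ((x of bottle_c in the frame of plate_4 between -0.035 and 0.035 m and y of bottle_c in the frame of plate_4 between -0.035 and 0.035 m and z of bottle_c in the frame of plate_4 between 0.002 and 0.01 m and angle between bottle_c's own z axis and vertical below 0.1 rad and linear speed of bottle_c below 0.03 m/s and contact force between bottle_c and plate_4 above 4.5 N) or (x of bottle_c in the frame of tray between -0.085 and 0.085 m and y of bottle_c in the frame of tray between -0.085 and 0.085 m and z of bottle_c in the frame of tray between -0.002 and 0.012 m and angle between bottle_c's own z axis and vertical below 0.1 rad and linear speed of bottle_c below 0.03 m/s)) and ((x of bottle_d in the frame of plate_4 between -0.035 and 0.035 m and y of bottle_d in the frame of plate_4 between -0.035 and 0.035 m and z of bottle_d in the frame of plate_4 between 0.002 and 0.01 m and angle between bottle_d's own z axis and vertical below 0.1 rad and linear speed of bottle_d below 0.03 m/s and contact force between bottle_d and plate_4 above 4.5 N) or (x of bottle_d in the frame of tray between -0.085 and 0.085 m and y of bottle_d in the frame of tray between -0.085 and 0.085 m and z of bottle_d in the frame of tray between -0.002 and 0.012 m and angle between bottle_d's own z axis and vertical below 0.1 rad and linear speed of bottle_d below 0.03 m/s)) and ((x of bottle_e in the frame of plate_4 between -0.035 and 0.035 m and y of bottle_e in the frame of plate_4 between -0.035 and 0.035 m and z of bottle_e in the frame of plate_4 between 0.002 and 0.01 m and angle between bottle_e's own z axis and vertical below 0.1 rad and linear speed of bottle_e below 0.03 m/s and contact force between bottle_e and plate_4 above 4.5 N) or (x of bottle_e in the frame of tray between -0.085 and 0.085 m and y of bottle_e in the frame of tray between -0.085 and 0.085 m and z of bottle_e in the frame of tray between -0.002 and 0.012 m and angle between bottle_e's own z axis and vertical below 0.1 rad and linear speed of bottle_e below 0.03 m/s))); the robot touches nothing.
It fails at once if a bottle is dropped: let go more than 7 mm above the stack ((x of bottle_a in the frame of plate_4 between -0.075 and 0.075 m and y of bottle_a in the frame of plate_4 between -0.07 and 0.07 m and z of bottle_a in the frame of plate_4 between 0.013 and 0.1 m and contact force between bottle_a and the fingers below 0.1 N and contact force between bottle_a and plate_4 below 0.1 N) or (x of bottle_b in the frame of plate_4 between -0.075 and 0.075 m and y of bottle_b in the frame of plate_4 between -0.07 and 0.07 m and z of bottle_b in the frame of plate_4 between 0.013 and 0.1 m and contact force between bottle_b and the fingers below 0.1 N and contact force between bottle_b and plate_4 below 0.1 N) or (x of bottle_c in the frame of plate_4 between -0.075 and 0.075 m and y of bottle_c in the frame of plate_4 between -0.07 and 0.07 m and z of bottle_c in the frame of plate_4 between 0.013 and 0.1 m and contact force between bottle_c and the fingers below 0.1 N and contact force between bottle_c and plate_4 below 0.1 N) or (x of bottle_d in the frame of plate_4 between -0.075 and 0.075 m and y of bottle_d in the frame of plate_4 between -0.07 and 0.07 m and z of bottle_d in the frame of plate_4 between 0.013 and 0.1 m and contact force between bottle_d and the fingers below 0.1 N and contact force between bottle_d and plate_4 below 0.1 N) or (x of bottle_e in the frame of plate_4 between -0.075 and 0.075 m and y of bottle_e in the frame of plate_4 between -0.07 and 0.07 m and z of bottle_e in the frame of plate_4 between 0.013 and 0.1 m and contact force between bottle_e and the fingers below 0.1 N and contact force between bottle_e and plate_4 below 0.1 N)).
It fails at once if a bystander (tape, brush, tin, cup, carton) is shifted by more than 50 mm (distance of any of tape, brush, tin, cup, carton from where it was at the start of the episode above 0.05 m).
Of bottle_b, bottle_d, bottle_e only 1 to 3 are there at a start; the rules pass over those that are not, and their reading is None.
At some moment in a run one of bottle_a, bottle_b, bottle_c, bottle_d, bottle_e may be knocked a few centimetres aside while the robot is not near it.
It also fails if it takes over 210 s, if anything falls off the work surface, if the arm or the gripper's body presses on something with over 40 N, if the wrist force passes 120 N, or if a joint passes its speed limit or range.

## Working session

There is one attempt and no reset: what is moved stays moved. The work goes in short steps, Python scripts to look and compute and a shell command to move; the robot and the scene stay as the last step left them, time stands still between calls to the robot, and variables do not carry over. Pictures are saved under pics/ and viewed, about 12 in all and at most 16, crops included, and the job is handed in when it is done.

```bash
ls; mkdir -p pics
cat > h.py <<'E'
from cell import *
import numpy as np, cv2
from scipy.spatial.transform import Rotation as R
def cam(n):
    s=observe(); c=read_camera(n)
    if "T_tool_cam" in c:
        T=np.eye(4);T[:3,:3]=R.from_euler('xyz',s['tool_rot']).as_matrix();T[:3,3]=s['tool_pos']
        W=T@np.array(c["T_tool_cam"]); c['eye']=W[:3,3]; c['rotation']=W[:3,:3]
    c['eye']=np.array(c['eye']);c['rotation']=np.array(c['rotation'])
    return c
def world(c,rc,z):
    d=c['rotation']@np.array([(rc[1]-c['cx'])/c['fx'],(rc[0]-c['cy'])/c['fy'],1])
    return c['eye']+d*(z-c['eye'][2])/d[2]
def pix(c,p):
    q=c['rotation'].T@(np.array(p)-c['eye']); return [c['cy']+c['fy']*q[1]/q[2],c['cx']+c['fx']*q[0]/q[2]]
def st():
    s=observe(); print({k:np.round(s[k],4).tolist() for k in ('time','tool_pos','tool_rot','contact_force','opening')}); return s
E
python3 - <<'E'
from h import *
st(); print(observe().keys(), globals().get('grip_point_offset'))
for n in ('top','scene'):
    c=cam(n); cv2.imwrite(f'pics/{n}0.png',c['img']); print(n,c['eye'],c['rotation'].round(3).tolist(),c['fx'],c['cx'],c['cy'])
    for l in ('bottle_a','plate_1','corner','tray','tape','brush','tin','cup','carton'):
        z=0.0
        print(l,[(round(d['conf'],2),np.round(d['at']).tolist(),world(c,d['at'],z)[:2].round(3).tolist()) for d in place_of(n,l)])
E
```

```text
pics
{'time': 0.0, 'tool_pos': [0.1822, 0.4919, 0.2261], 'tool_rot': [-3.1401, -0.0002, 2.7868], 'contact_force': [0.3223, 0.2328, 0.0525], 'opening': 0.0921}
dict_keys(['time', 'qpos', 'qvel', 'joint_efforts', 'tool_pos', 'tool_rot', 'contact_force', 'torque', 'opening']) 0.0188
top [0.43338099 0.03356294 1.1492624 ] [-3.022, 0.021, -1.566] 405.82897676424477 256.03229942789454 192.5350481269824Traceback (most recent call last):
  File "<stdin>", line 7, in <module>
  File "h.py", line 13, in world
    return c['eye']+d*(z-c['eye'][2])/d[2]
                                      ~^^^
IndexError: invalid index to scalar variable.
```

```bash
sed -i "s/c\['rotation'\]=np.array(c\['rotation'\])/r=np.array(c['rotation']); c['rotation']=r if r.shape==(3,3) else R.from_euler('xyz',r).as_matrix()/" h.py
python3 - <<'E'
from h import *
for n in ('top','scene'):
    c=cam(n); cv2.imwrite(f'pics/{n}0.png',cv2.resize(c['img'],(800,600),interpolation=cv2.INTER_CUBIC)); print(n,c['eye'])
    for l in ('bottle_a','plate_1','corner','tray','tape','brush','tin','cup','carton'):
        z=0.0
        print(l,[(round(d['conf'],2),np.round(d['at']).tolist(),world(c,d['at'],z)[:2].round(3).tolist()) for d in place_of(n,l)])
E
```

```text
top [0.43338099 0.03356294 1.1492624 ]
bottle_a [(0.74, [202.0, 162.0], [0.544, 0.325]), (0.65, [204.0, 201.0], [0.538, 0.216]), (0.64, [238.0, 203.0], [0.44, 0.208])]
plate_1 [(0.98, [269.0, 308.0], [0.358, -0.087]), (0.97, [187.0, 290.0], [0.587, -0.038]), (0.65, [197.0, 117.0], [0.558, 0.458])]
corner []
tray [(0.86, [212.0, 404.0], [0.518, -0.359])]
tape [(0.65, [247.0, 242.0], [0.416, 0.095])]
brush [(0.71, [196.0, 117.0], [0.562, 0.456])]
tin [(0.92, [116.0, 299.0], [0.797, -0.065]), (0.75, [245.0, 154.0], [0.421, 0.345])]
cup [(0.83, [136.0, 371.0], [0.738, -0.273])]
carton [(0.71, [202.0, 198.0], [0.543, 0.224]), (0.67, [150.0, 141.0], [0.696, 0.392])]
scene [1.08404812 0.67611106 0.74758508]
bottle_a [(0.85, [225.0, 354.0], [0.433, 0.22]), (0.72, [245.0, 327.0], [0.538, 0.23])]
plate_1 [(0.98, [194.0, 248.0], [0.589, -0.041]), (0.74, [189.0, 249.0], [0.574, -0.058]), (0.66, [159.0, 300.0], [0.356, -0.085])]
corner [(0.62, [208.0, 251.0], [0.614, 0.009]), (0.45, [252.0, 390.0], [0.43, 0.337])]
tray [(0.58, [132.0, 208.0], [0.513, -0.388])]
tape [(0.65, [197.0, 329.0], [0.407, 0.1])]
brush [(0.83, [317.0, 396.0], [0.56, 0.464])]
tin [(0.88, [218.0, 179.0], [0.791, -0.068])]
cup [(0.56, [170.0, 161.0], [0.739, -0.285]), (0.54, [206.0, 247.0], [0.62, -0.002])]
carton [(0.64, [328.0, 326.0], [0.697, 0.395])]
```

View pics/top0.png

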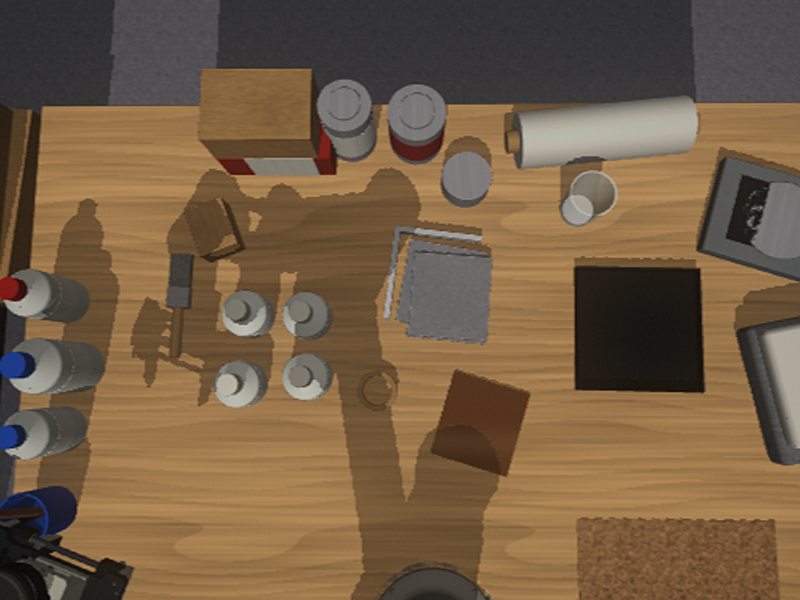

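View pics/scene0.png

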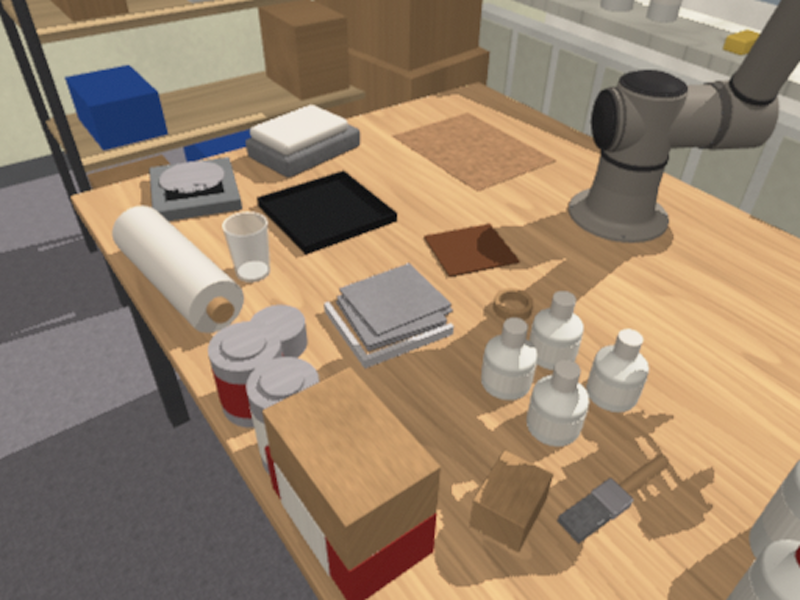

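Top view (800-wide): four white bottles at (247,313), (307,313), (240,383), (307,377). The grey stack is at (448,295) in the L corner, whose inner corner is near (400,232). The tray is at (640,328) and the tape at (377,390). The brown plate at (480,420) is the look-alike to leave alone, and the big bottles at the left edge are not the squat ones. Next I'll move the wrist camera over the corner for a close look.

```bash
cat >> h.py <<'E'
def go(x,y,z,yaw=None):
    "total shift in present tool axes (mm), turn about tool z"
    s=observe(); M=R.from_euler('xyz',s['tool_rot']).as_matrix()
    d=M.T@(np.array([x,y,z])-s['tool_pos'])*1000
    a=0 if yaw is None else -((yaw-s['tool_rot'][2]+np.pi)%(2*np.pi)-np.pi)
    print('go',d.round(1).tolist(),'n',round(np.linalg.norm(d)/62.5,1),'turn',round(a,3))
E
python3 - <<'E'
from h import *
c=read_camera('wrist'); print(np.round(c['T_tool_cam'],3).tolist(),c['fx'])
go(0.50,-0.05,0.35)
E
```

```text
[[0.0, -0.957, -0.29, 0.079], [1.0, 0.001, -0.002, -0.0], [0.002, -0.29, 0.957, -0.159], [0.0, 0.0, 0.0, 1.0]] 279.85617895986127
go [-486.3, -398.2, -123.3] n 10.2 turn 0
```

```bash
python3 -m inch '[[[-48,-39,-2,0],[-48,-39,-2,0],[-48,-39,-2,0],[-48,-39,-2,0],[-48,-39,-2,0],[-48,-39,-2,0],[-48,-39,-2,0],[-48,-39,-2,0],[-48,-39,-2,0],[-48,-39,-2,0]]]' -1; python3 -m inch '[[[0,0,0,-0.11],[0,0,0,-0.11],[0,0,0,0]]]'
python3 - <<'E'
from h import *
st(); go(0.50,-0.05,0.25,3.01)
c=cam('wrist'); cv2.imwrite('pics/w1.png',cv2.resize(c['img'],(800,600),interpolation=cv2.INTER_CUBIC))
np.save('w1.npy',c,allow_pickle=True)
for l in ('corner','plate_1','tape'): print(l,[(round(d['conf'],2),np.round(d['at']).tolist(),world(c,d['at'],0)[:2].round(3).tolist()) for d in place_of('wrist',l)])
E
```

```text
time: 2.4
tool_pos: [0.4978, -0.0422, 0.247]
tool_rot: [3.141, 0.001, 2.786]
contact_force: [0.3, 1.2, 0.2]
opening: 0.0917
time: 2.78
tool_pos: [0.497, -0.0403, 0.2466]
tool_rot: [3.141, -0.0, 3.005]
contact_force: [0.3, -0.8, 0.1]
opening: 0.0921
{'time': 2.775, 'tool_pos': [0.497, -0.0403, 0.2466], 'tool_rot': [3.1415, -0.0002, 3.0054], 'contact_force': [0.2749, -0.7979, 0.0858], 'opening': 0.0921}
go [-4.3, -9.2, -3.4] n 0.2 turn -0.005
corner [(0.48, [89.0, 444.0], [0.434, 0.222])]
plate_1 [(0.86, [59.0, 212.0], [0.354, -0.085]), (0.61, [217.0, 275.0], [0.589, -0.03])]
tape [(0.74, [83.0, 355.0], [0.409, 0.102])]
```

View pics/w1.png

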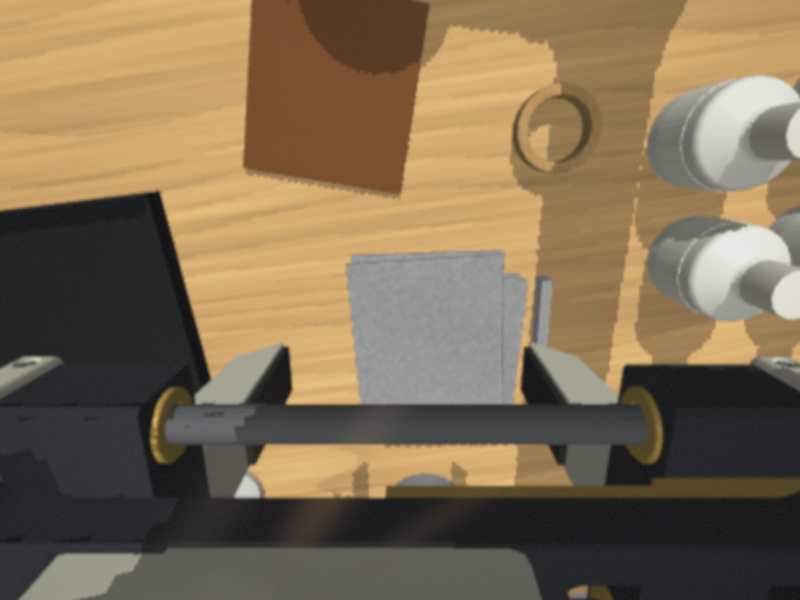

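The view shows the stack at (430,325) and the side wall's end at (543,310), but the gripper hides the end wall. I'll move 130 mm further forward.

```bash
python3 -m inch '[[[-45,0,0,0],[-45,0,0,0],[-40,0,0,0],[0,0,0,0],[0,0,0,0]]]'
python3 - <<'E'
from h import *
st()
c=cam('wrist'); cv2.imwrite('pics/w2.png',cv2.resize(c['img'][60:300,100:420],(800,600),interpolation=cv2.INTER_CUBIC))
np.save('w2.npy',c,allow_pickle=True)
for l in ('corner','plate_1','tape'): print(l,[(round(d['conf'],2),np.round(d['at']).tolist(),world(c,d['at'],0)[:2].round(3).tolist()) for d in place_of('wrist',l)])
E
```

```text
time: 3.6
tool_pos: [0.6251, -0.0573, 0.2464]
tool_rot: [3.141, -0.001, 3.007]
contact_force: [0.1, -0.0, 0.2]
opening: 0.0917
{'time': 3.6, 'tool_pos': [0.6251, -0.0573, 0.2464], 'tool_rot': [3.1414, -0.0012, 3.0066], 'contact_force': [0.1492, -0.0343, 0.2082], 'opening': 0.0917}
corner []
plate_1 [(0.78, [126.0, 274.0], [0.579, -0.031])]
tape []
```

View pics/w2.png

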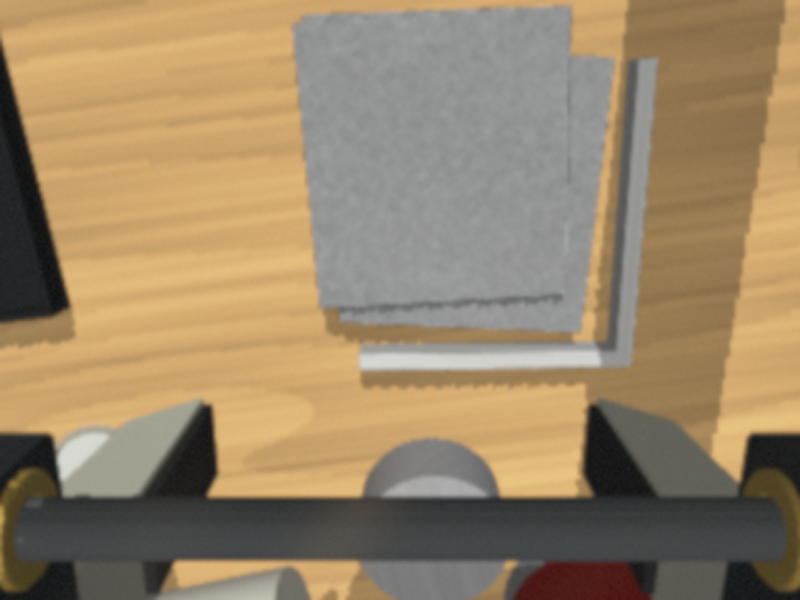

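Run:
```python
from h import *
c=np.load('w2.npy',allow_pickle=True).item()
P=lambda x,y,z: world(c,(60+y*.4,100+x*.4),z)[:2]
pts={'e1':(362,347,.02),'e2':(607,345,.02),'e1o':(362,369,.02),'e2o':(632,365,.02),'s1':(637,60,.02),'s2':(612,345,.02),'so1':(657,60,.02),
'p4tl':(295,22,.024),'p4tr':(570,7,.024),'p4bl':(320,307,.024),'p4br':(563,296,.024),'lowbr':(580,331,.006),'lowtr':(612,58,.012),'lowbl':(342,318,.01)}
W={k:P(*v) for k,v in pts.items()}
for k,v in W.items(): print(k,v.round(4))
a=W['e2']-W['e1']; print('yaw end',np.arctan2(a[1],a[0])-np.pi/2,np.linalg.norm(a)); a=W['s2']-W['s1']; print('yaw side',np.arctan2(a[1],a[0]),np.linalg.norm(a))
a=W['so1']-W['s1'];print('thick',np.linalg.norm(a))
yaw=(np.arctan2(*(W['s2']-W['s1'])[::-1])+np.arctan2(*(W['e2']-W['e1'])[::-1])-np.pi/2)/2
ux=np.array([np.cos(yaw),np.sin(yaw)]);uy=np.array([-ux[1],ux[0]])
ex=np.mean([W['e1']@ux,W['e2']@ux]); sy=np.mean([W['s1']@uy,W['s2']@uy])
o=(ex-.075)*ux+(sy-.07)*uy; print('yaw',yaw,'origin',o)
for k,v in W.items(): print(k,((v-o)@ux).round(4),((v-o)@uy).round(4))
```

```text
e1 [ 0.6747 -0.0865]
e2 [0.6925 0.0547]
e1o [ 0.6882 -0.0885]
e2o [0.7069 0.0686]
s1 [0.5388 0.0777]
s2 [0.6929 0.0576]
so1 [0.5402 0.088 ]
p4tl [ 0.4977 -0.0936]
p4tr [0.5094 0.0441]
p4bl [ 0.6466 -0.106 ]
p4br [0.6585 0.0305]
lowbr [0.6868 0.0428]
lowtr [0.5359 0.0673]
lowbl [ 0.6586 -0.0965]
yaw end -0.12551343461468534 0.14227313363274377
yaw side -0.13014777272254677 0.15539570386142545
thick 0.010323278362890211
yaw -0.1278306036686161 origin [ 0.60976066 -0.00215445]
e1 0.0752 -0.0754
e2 0.0748 0.0669
e1o 0.0888 -0.0757
e2o 0.0873 0.0825
s1 -0.0805 0.0702
s2 0.0749 0.0698
so1 -0.0805 0.0805
p4tl -0.0995 -0.105
p4tr -0.1055 0.0331
p4bl 0.0497 -0.0983
p4br 0.0442 0.0387
lowbr 0.0707 0.0544
lowtr -0.0821 0.0595
lowbl 0.0605 -0.0873
```

```bash
cat >> h.py <<'E'
O=np.array([0.6098,-0.0022]);YW=-0.128
ux=np.array([np.cos(YW),np.sin(YW)]);uy=np.array([-ux[1],ux[0]])
def cw(x,y): return O+x*ux+y*uy
def goc(x,y,z,yaw=None): go(*cw(x,y),z,yaw)
def stc():
    s=observe();v=np.array(s['tool_pos'][:2])-O;f=np.array(s['contact_force'])
    print('corner xy',(v@ux).round(4),(v@uy).round(4),'z',round(s['tool_pos'][2],4),'yaw',round(s['tool_rot'][2],3),'F',(f[:2]@ux).round(2),(f[:2]@uy).round(2),f[2].round(2),'t',round(s['time'],2),'op',round(s['opening'],4))
E
python3 -c "
from h import *
stc();goc(-.135,-.02,.05,np.pi-.128)"
```

```text
corner xy 0.0223 -0.0528 z 0.2475 yaw 3.007 F -0.53 -0.01 -0.37 t 3.8 op 0.0916
go [157.6, 31.7, 197.4] n 4.1 turn -0.007
```

```bash
python3 -m inch '[[[53,11,0,-0.007],[53,11,0,0],[52,10,20,0],[0,0,55,0],[0,0,55,0],[0,0,55,0],[0,0,30,0],[0,0,16,0],[0,0,10,0],[0,0,0,0]]]'; python3 -c "
from h import *
stc();goc(-.135,-.02,.003,np.pi-.128)"
```

```text
time: 5.05
tool_pos: [0.4731, -0.0053, 0.0058]
tool_rot: [3.141, -0.0, 3.014]
contact_force: [-0.4, 1.1, -0.1]
opening: 0.0917
corner xy -0.1351 -0.0206 z 0.0058 yaw 3.014 F -0.51 1.04 -0.06 t 5.05 op 0.0917
go [-0.1, 0.6, 2.8] n 0.0 turn 0.0
```

Now lower another 3 mm and push toward +x (tool −x) in slow rows.

```bash
python3 -m inch '[[[0,0,3,0],[-5,0,0,0],[-5,0,0,0],[-5,0,0,0],[-5,0,0,0],[-5,0,0,0],[-4,0,0,0],[-4,0,0,0],[0,0,0,0]]]'; python3 -c "
from h import *
stc()"; python3 -m inch '[[[-4,0,0,0],[-4,0,0,0],[-3,0,0,0],[0,0,0,0]]]';python3 -c "
from h import *
stc()"
```

```text
time: 6.18
tool_pos: [0.5058, -0.0096, 0.0025]
tool_rot: [-3.142, -0.001, 3.014]
contact_force: [-2.9, -0.7, 1.9]
opening: 0.0916
corner xy -0.1022 -0.0206 z 0.0025 yaw 3.014 F -2.8 -1.09 1.9 t 6.17 op 0.0916
time: 6.68
tool_pos: [0.5177, -0.0111, 0.0026]
tool_rot: [3.141, 0.001, 3.014]
contact_force: [-1.9, -0.2, -0.3]
opening: 0.0918
corner xy -0.0903 -0.0206 z 0.0026 yaw 3.014 F -1.81 -0.47 -0.28 t 6.67 op 0.0918
```

```bash
for i in 1 2; do python3 -m inch '[[[-2,0,0,0],[0,0,0,0]]]' >/dev/null;python3 -c "
from h import *
stc()"; done
```

```text
corner xy -0.0894 -0.0205 z 0.0026 yaw 3.014 F -4.06 -1.81 1.32 t 6.92 op 0.0918
corner xy -0.0875 -0.0204 z 0.0027 yaw 3.014 F -2.06 0.83 -1.88 t 7.17 op 0.092
```

```bash
python3 -m inch '[[[-1,0,0,0],[0,0,0,0]]]' >/dev/null;python3 -c "
from h import *
stc()"; python3 -m inch '[[[-1,0,0,0],[0,0,0,0]]]' >/dev/null;python3 -c "
from h import *
stc()"
```

```text
corner xy -0.0861 -0.0204 z 0.0027 yaw 3.014 F -1.99 0.26 -1.19 t 7.42 op 0.0918
corner xy -0.0852 -0.0205 z 0.0026 yaw 3.014 F -5.39 0.83 -0.33 t 7.67 op 0.0914
```

```bash
for i in 1; do python3 -m inch '[[[-1,0,0,0],[0,0,0,0]]]' >/dev/null;python3 -c "
from h import *
stc()"; done;  python3 -m inch '[[[-1,0,0,0],[0,0,0,0]]]' >/dev/null;python3 -c "
from h import *
stc()";  python3 -m inch '[[[-1,0,0,0],[0,0,0,0]]]' >/dev/null;python3 -c "
from h import *
stc()"
```

```text
corner xy -0.0851 -0.0205 z 0.0026 yaw 3.014 F -7.33 -0.18 4.11 t 7.92 op 0.0914
corner xy -0.085 -0.0205 z 0.0026 yaw 3.014 F -10.82 -0.99 6.4 t 8.18 op 0.0914
corner xy -0.0849 -0.0205 z 0.0026 yaw 3.014 F -13.65 -0.76 9.31 t 8.43 op 0.0916
```

```bash
python3 -m inch '[[[-3,0,0,0],[0,0,0,0],[0,0,0,0]]]' >/dev/null;python3 -c "
from h import *
stc()"; python3 -m inch '[[[20,0,0,0],[15,0,0,0],[0,0,-50,0],[0,0,-30,0],[0,0,0,0]]]' >/dev/null; python3 -c "
from h import *
stc();goc(-.008,-.14,.08,np.pi/2-.128)"
```

```text
corner xy -0.0843 -0.0204 z 0.0023 yaw 3.014 F -19.14 -1.89 13.03 t 8.8 op 0.0921
corner xy -0.1107 -0.0206 z 0.0855 yaw 3.014 F 0.27 -0.1 -0.09 t 9.43 op 0.0924
go [-102.6, -119.4, 6.5] n 2.5 turn 1.571
```

```bash
python3 -m inch '[[[-35,-40,0,0],[-34,-40,0,0],[-34,-40,0,0],[0,0,0,0.18],[0,0,0,0.18],[0,0,0,0.18],[0,0,0,0.18],[0,0,0,0.18],[0,0,0,0.18],[0,0,0,0.18]]]'>/dev/null; python3 -m inch '[[[0,0,20,0.18],[0,0,30,0.131],[0,0,20,0],[0,0,0,0]]]'>/dev/null; python3 -c "
from h import *
stc();goc(-.008,-.14,.0025,np.pi/2-.128)"
```

```text
corner xy -0.0119 -0.1403 z 0.0103 yaw 1.443 F 1.29 0.61 0.1 t 11.18 op 0.092
go [0.3, 4.0, 7.7] n 0.1 turn 0.0
```

Now push toward +y (tool +x).

```bash
python3 -m inch '[[[0,3,8,0],[5,0,0,0],[5,0,0,0],[5,0,0,0],[5,0,0,0],[5,0,0,0],[5,0,0,0],[5,0,0,0],[5,0,0,0],[0,0,0,0]]]'>/dev/null; python3 -c "
from h import *
stc()"; python3 -m inch '[[[5,0,0,0],[5,0,0,0],[5,0,0,0],[0,0,0,0]]]'>/dev/null; python3 -c "
from h import *
stc()"; python3 -m inch '[[[3,0,0,0],[0,0,0,0]]]'>/dev/null; python3 -c "
from h import *
stc()"
```

```text
corner xy -0.0079 -0.0999 z 0.0047 yaw 1.443 F 0.2 -0.14 -0.29 t 12.43 op 0.0917
corner xy -0.008 -0.085 z 0.0046 yaw 1.443 F -0.15 -2.48 0.1 t 12.93 op 0.0919
corner xy -0.008 -0.0825 z 0.0046 yaw 1.443 F -0.14 -3.09 1.06 t 13.18 op 0.0917
```

```bash
for k in 1; do :; done; python3 -m inch '[[[2,0,0,0],[0,0,0,0]]]'>/dev/null; python3 -c "
from h import *
stc()"; python3 -m inch '[[[2,0,0,0],[0,0,0,0]]]'>/dev/null; python3 -c "
from h import *
stc()"
```

```text
corner xy -0.0077 -0.0809 z 0.0047 yaw 1.442 F 0.32 -4.83 0.39 t 13.43 op 0.0918
corner xy -0.0073 -0.0796 z 0.0048 yaw 1.443 F 1.45 -7.69 -0.81 t 13.68 op 0.0917
```

```bash
python3 -m inch '[[[-3,0,0,0],[-1,0,2.5,0],[4,0,0,0],[2,0,0,0],[0,0,0,0]]]'>/dev/null; python3 -c "
from h import *
stc()"; python3 -m inch '[[[2,0,0,0],[2,0,0,0],[0,0,0,0]]]'>/dev/null; python3 -c "
from h import *
stc()"; python3 -m inch '[[[2,0,0,0],[2,0,0,0],[0,0,0,0],[0,0,0,0]]]'>/dev/null; python3 -c "
from h import *
stc()"
```

```text
corner xy -0.008 -0.0795 z 0.0019 yaw 1.444 F 0.03 -15.62 -3.08 t 14.3 op 0.0917
corner xy -0.008 -0.0793 z 0.002 yaw 1.445 F -2.02 -32.12 -2.37 t 14.68 op 0.0918
corner xy -0.0079 -0.0792 z 0.002 yaw 1.446 F -2.46 -48.88 -2.29 t 15.18 op 0.0916
```

```bash
python3 -m inch '[[[-20,0,0,0],[-25,0,0,0],[0,0,-50,0],[0,0,-30,-0.18],[0,0,0,-0.18],[0,0,0,-0.18],[0,0,0,-0.18],[0,0,0,-0.18],[0,0,0,-0.18],[0,0,0,-0.18]]]'>/dev/null; python3 -m inch '[[[0,0,0,-0.18],[0,0,0,-0.131],[0,0,0,0],[0,0,0,0]]]'>/dev/null; python3 -c "
from h import *
stc();goc(-.12,-0.01,.0025,np.pi-.128)"
```

```text
corner xy -0.008 -0.1131 z 0.0821 yaw 3.012 F -0.18 -0.04 -0.15 t 16.93 op 0.092
go [112.1, 102.8, 79.7] n 2.7 turn -0.002
```

```bash
python3 -m inch '[[[38,34,0,0],[37,34,0,0],[37,35,0,0],[0,0,40,0],[0,0,30,0],[0,0,9.5,0],[0,0,0,0],[-8,0,0,0],[-8,0,0,0],[-6,0,0,0]]]'>/dev/null; python3 -c "
from h import *
stc()"; python3 -m inch '[[[-4,0,0,0],[-4,0,0,0],[-4,0,0,0],[0,0,0,0]]]'>/dev/null; python3 -c "
from h import *
stc()"; python3 -m inch '[[[-3,0,0,0],[-3,0,0,0],[0,0,0,0],[0,0,0,0]]]'>/dev/null; python3 -c "
from h import *
stc()"
```

```text
corner xy -0.0967 -0.0106 z 0.0033 yaw 3.014 F 0.09 -0.1 -0.12 t 18.18 op 0.0916
corner xy -0.0857 -0.0105 z 0.0027 yaw 3.014 F -0.23 0.37 0.53 t 18.68 op 0.0917
corner xy -0.083 -0.0104 z 0.0023 yaw 3.015 F -8.96 -1.28 5.7 t 19.18 op 0.0918
```

```bash
python3 -m inch '[[[-3,0,0,0],[-3,0,0,0],[0,0,0,0],[0,0,0,0]]]'>/dev/null; python3 -c "
from h import *
stc()"; python3 -m inch '[[[-3,0,0,0],[-3,0,0,0],[0,0,0,0],[0,0,0,0]]]'>/dev/null; python3 -c "
from h import *
stc()"
python3 -m inch '[[[20,0,0,0],[28,0,0,0],[0,0,-55,0],[-40,0,-55,0],[-45,-20,-50,0],[-45,-20,-30,0],[-45,-10,0,0],[-45,0,0,0],[0,0,0,0],[0,0,0,0]]]'>/dev/null
python3 - <<'E'
from h import *
stc()
c=cam('wrist'); cv2.imwrite('pics/w3.png',cv2.resize(c['img'][60:300,100:420],(800,600),interpolation=cv2.INTER_CUBIC))
np.save('w3.npy',c,allow_pickle=True)
E
```

```text
corner xy -0.0818 -0.0104 z 0.002 yaw 3.015 F -21.95 -1.33 17.01 t 19.68 op 0.0917
corner xy -0.0819 -0.0103 z 0.0016 yaw 3.016 F -39.51 -2.35 31.62 t 20.18 op 0.0919
corner xy 0.095 -0.0582 z 0.1821 yaw 3.014 F 0.14 -0.16 0.24 t 21.43 op 0.0921
```

View pics/w3.png

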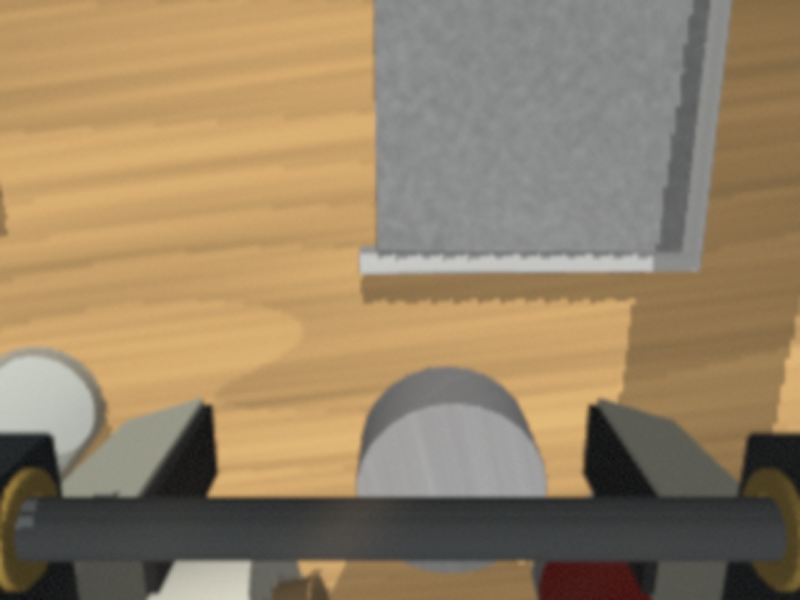

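```bash
python3 -m inch '[[[45,0,-10,0],[45,0,-10,0],[15,10,0,0],[0,0,0,0],[0,0,0,0]]]'>/dev/null
python3 - <<'E'
from h import *
def rel(c,x,y,z):
    v=world(c,(60+y*.4,100+x*.4),z)[:2]-O; return (v@ux).round(4),(v@uy).round(4)
c=np.load('w3.npy',allow_pickle=True).item()
for p in [(376,100,.024),(377,245,.024),(375,10,.024),(362,254,.02),(652,256,.02),(684,250,.02),(710,10,.02)]: print(p,rel(c,*p))
stc()
c=cam('wrist'); cv2.imwrite('pics/w4.png',cv2.resize(c['img'][0:240,100:420],(800,600),interpolation=cv2.INTER_CUBIC))
np.save('w4.npy',c,allow_pickle=True)
E
```

```text
(376, 100, 0.024) (np.float64(0.0119), np.float64(-0.0688))
(377, 245, 0.024) (np.float64(0.0752), np.float64(-0.0689))
(375, 10, 0.024) (np.float64(-0.024), np.float64(-0.0689))
(362, 254, 0.02) (np.float64(0.0802), np.float64(-0.0761))
(652, 256, 0.02) (np.float64(0.081), np.float64(0.0589))
(684, 250, 0.02) (np.float64(0.0782), np.float64(0.0735))
(710, 10, 0.02) (np.float64(-0.0245), np.float64(0.0724))
corner xy -0.0088 -0.0485 z 0.2033 yaw 3.014 F 0.59 0.39 0.01 t 22.1 op 0.092
```

View pics/w4.png

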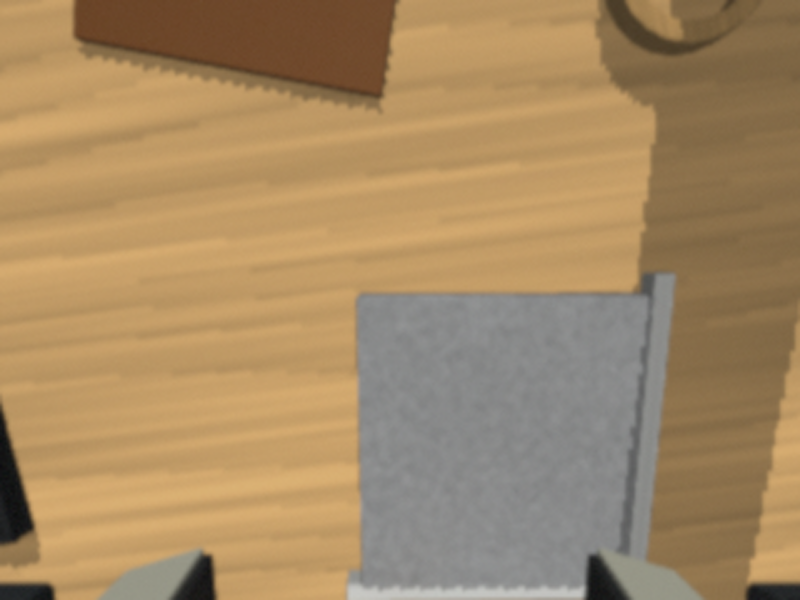

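Run:
```python
from h import *
c=np.load('w4.npy',allow_pickle=True).item()
def rel(x,y,z):
    v=world(c,(y*.4,100+x*.4),z)[:2]-O; return v@ux,v@uy
for p in [(358,295,.024),(362,585,.024),(649,295,.024),(359,585,.024),(675,275,.02),(644,555,.02),(652,275,.02),(348,575,.02)]: print(p,np.round(rel(*p),4))
c=cam('top')
g=[d for d in place_of('top','bottle_a')]+[d for d in boxes_of('top','bottle_a')]
for d in g: print(round(d['conf'],2),np.round(d['at'],1).tolist(),world(c,d['at'],0)[:2].round(3).tolist())
for d in place_of('top','tray'): print('tray',d,world(c,d['at'],0.005)[:2].round(3))
cv2.imwrite('pics/t5.png',cv2.resize(c['img'][150:300,100:300],(800,600),interpolation=cv2.INTER_CUBIC))
im=c['img'].astype(int);m=(im.sum(2)<75).astype(np.uint8);m[:, :330]=0
k=cv2.connectedComponentsWithStats(m); i=1+np.argmax(k[2][1:,4]); print(k[2][i],k[3][i])
q=(k[1]==i).astype(np.uint8); r=cv2.minAreaRect(cv2.findContours(q,0,2)[0][0]); print(r, [world(c,(b[1],b[0]),.022)[:2].round(3).tolist() for b in cv2.boxPoints(r)])
```

```text
(358, 295, 0.024) [-0.0716 -0.0685]
(362, 585, 0.024) [ 0.0779 -0.0688]
(649, 295, 0.024) [-0.0717  0.0679]
(359, 585, 0.024) [ 0.078  -0.0704]
(675, 275, 0.02) [-0.0807  0.0805]
(644, 555, 0.02) [0.0622 0.0806]
(652, 275, 0.02) [-0.0807  0.0697]
(348, 575, 0.02) [ 0.074  -0.0765]
0.76 [243.3, 156.9] [0.426, 0.337]
0.76 [203.8, 161.9] [0.538, 0.327]
0.58 [239.2, 201.4] [0.438, 0.212]
0.87 [200.7, 157.3] [0.547, 0.34]
0.81 [246.8, 152.8] [0.416, 0.349]
0.76 [203.0, 194.8] [0.541, 0.233]
0.74 [239.8, 200.0] [0.437, 0.215]
tray {'at': [210.3, 402.5], 'conf': 0.59} [ 0.522 -0.353]
[ 383  172   67   79 2732] [419.55197657 219.28147877]
((415.5557861328125, 212.1187744140625), (78.0226058959961, 65.6161880493164), 88.02507019042969) [[0.621, -0.293], [0.628, -0.475], [0.412, -0.471], [0.405, -0.293]]
```

View pics/t5.png

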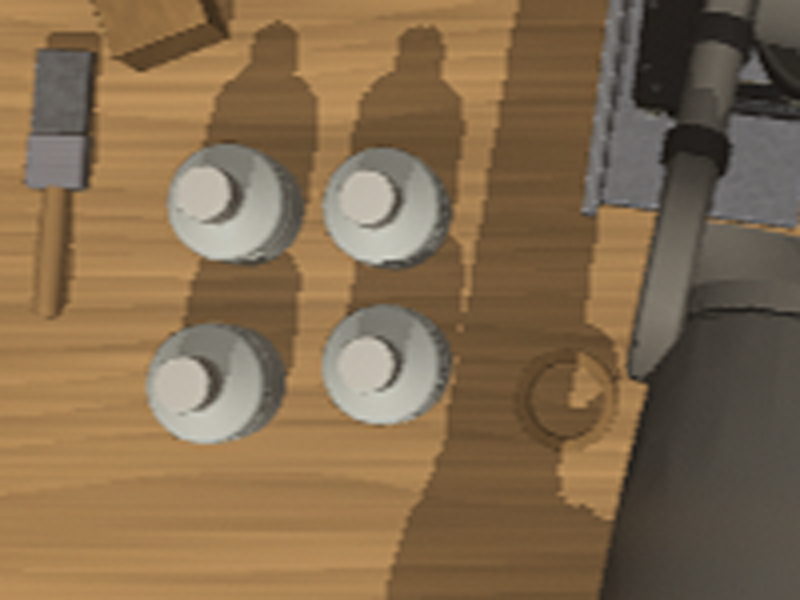

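The open edges of the stack show as single lines, 150 mm long and parallel to the walls, so it is flush. Its centre is 3 mm further in x than my first estimate. The caps in the crop are at (205,195), (368,198), (183,384) and (367,364).

```bash
sed -i 's/^O=.*;YW/O=np.array([0.6128,-0.0026]);YW/' h.py
python3 - <<'E'
from h import *
c=cam('top')
for p in [(205,195),(368,198),(183,384),(367,364)]: print(p,world(c,(150+p[1]/4,100+p[0]/4),.122)[:2].round(4))
C=[(574,267),(700,267),(704,391),(576,391)]
W=[world(c,(y/1.5625,x/1.5625),.022)[:2] for x,y in C]; print(np.round(W,4).tolist(),np.mean(W,0))
W=np.array(W); d=W[0]-W[3]; e=W[0]-W[1]; print(np.linalg.norm(d),np.linalg.norm(e),np.arctan2(d[1],d[0]),np.arctan2(-e[0],e[1]))
E
```

```text
(205, 195) [0.5401 0.3235]
(368, 198) [0.5385 0.2188]
(183, 384) [0.4202 0.3332]
(367, 364) [0.4333 0.217 ]
[[0.6306, -0.254], [0.6309, -0.4776], [0.4118, -0.4733], [0.4106, -0.2514]] [ 0.52097596 -0.36407293]
0.2200978128895737 0.22364340097408827 -0.011812557514932542 0.001313709917092141
```

```bash
python3 -c "
from h import *
stc();go(.5385,.2188,.2)"
```

```text
corner xy -0.0119 -0.0486 z 0.2023 yaw 3.014 F -0.9 0.5 0.41 t 22.4 op 0.0915
go [90.1, 258.7, 2.4] n 4.4 turn 0
```

```bash
python3 -m inch '[[[18,52,0,0],[18,52,0,0],[18,52,0,0],[18,52,0,0],[18,51,0,0],[0,0,40,0],[0,0,30,0],[0,0,0,0]]]'>/dev/null
python3 - <<'E'
from h import *
st();go(.5385,.2188,.096)
c=cam('wrist'); cv2.imwrite('pics/w6.png',cv2.resize(c['img'],(800,600)))
print([(d['conf'],d['at'],world(c,d['at'],0)[:2].round(3).tolist()) for d in place_of('wrist','bottle_a')])
E
```

```text
{'time': 23.4, 'tool_pos': [0.5369, 0.2191, 0.1305], 'tool_rot': [-3.1396, -0.005, 3.014], 'contact_force': [-0.2968, -0.2095, 0.431], 'opening': 0.0919}
go [-1.8, -0.1, 34.5] n 0.6 turn 0
[(0.68, [174.7, 360.9], [0.543, 0.326]), (0.58, [48.2, 366.7], [0.421, 0.334]), (0.57, [75.6, 245.6], [0.43, 0.218])]
```

View pics/w6.png

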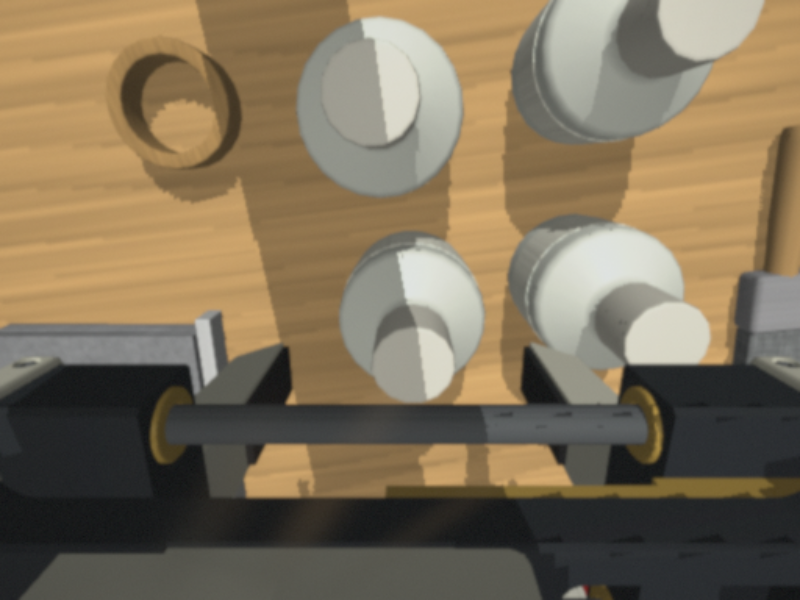

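The view shows the cap at (414,362), centred between the fingers at (290,400) and (525,400), so I'll grasp it and lift-test.

```bash
python3 -m inch '[[[-2,0,20,0],[0,0,14,0],[0,0,0,0]]]'; python3 -m inch '[[[0,0,0,0],[0,0,0,0],[0,0,0,0],[0,0,0,0],[0,0,0,0],[0,0,0,0]]]' 1 40; python3 -m inch '[[[0,0,-15,0],[0,0,-15,0],[0,0,-15,0],[0,0,0,0],[0,0,0,0],[0,0,0,0]]]'
```

```text
time: 23.88
tool_pos: [0.5401, 0.2189, 0.0986]
tool_rot: [-3.141, -0.001, 3.013]
contact_force: [-0.4, 1.2, 0.5]
opening: 0.0918
time: 24.62
tool_pos: [0.5403, 0.2192, 0.0988]
tool_rot: [3.141, 0.0, 3.014]
contact_force: [-0.1, 0.4, 1.4]
opening: 0.0362
time: 25.38
tool_pos: [0.5399, 0.219, 0.1432]
tool_rot: [-3.141, -0.001, 3.014]
contact_force: [-0.2, -0.1, -1.6]
opening: 0.0351
```

```bash
python3 -m inch '[[[0,0,-40,0],[0,0,-40,0],[0,0,-20,0],[0,0,0,0]]]' | sed -n 4p; python3 -c "
from h import *
st();go(.571,-.414,.25)"
```

```text
contact_force: [0.2, -0.2, -1.4]
{'time': 25.875, 'tool_pos': [0.5409, 0.2193, 0.2449], 'tool_rot': [3.1405, 0.0025, 3.0138], 'contact_force': [0.2149, -0.2246, -1.4286], 'opening': 0.0357}
go [-110.6, -624.3, -5.6] n 10.1 turn 0
```

```bash
python3 -m inch '[[[-11,-59,0,0],[-11,-59,0,0],[-11,-59,0,0],[-11,-59,0,0],[-11,-59,0,0],[-11,-59,0,0],[-11,-59,0,0],[-11,-59,0,0],[-11,-59,0,0],[-11,-59,0,0]]]' >/dev/null;  python3 -m inch '[[[0,-34,0,0],[0,0,0,0],[0,0,0,0]]]' >/dev/null;python3 - <<'E'
from h import *
st();go(.571,-.414,.106)
c=cam('top'); cv2.imwrite('pics/t7.png',cv2.resize(c['img'][80:305,90:490],(800,450)))
E
```

```text
{'time': 27.5, 'tool_pos': [0.5697, -0.4129, 0.2421], 'tool_rot': [3.1394, -0.0021, 3.014], 'contact_force': [0.1181, 0.695, -1.1741], 'opening': 0.0354}
go [-1.7, -1.2, 136.1] n 2.2 turn 0
```

View pics/t7.png

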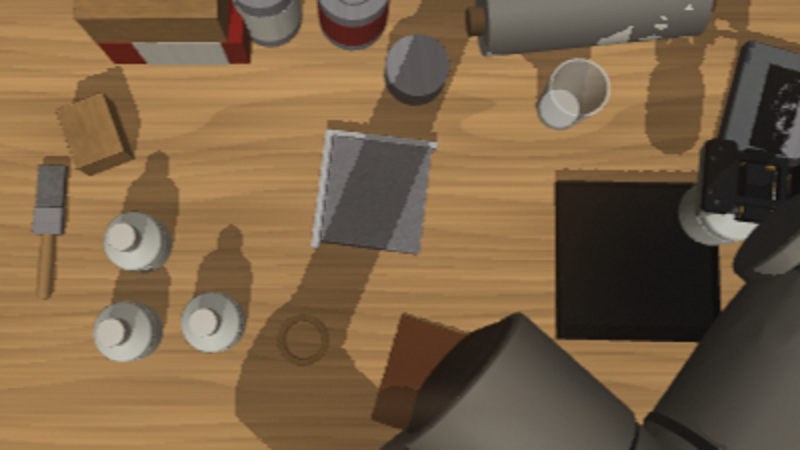

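The stack sits flush at (370,190), three bottles remain on the left, and the held bottle hangs over the tray's far-right quarter. I'll lower it.

```bash
python3 -m inch '[[[0,0,45,0],[0,0,45,0],[0,0,25,0],[0,0,10,0],[0,0,5,0],[0,0,3,0],[0,0,0,0]]]'
```

```text
time: 28.42
tool_pos: [0.5702, -0.414, 0.1116]
tool_rot: [-3.141, 0.001, 3.014]
contact_force: [1.0, -0.7, -0.8]
opening: 0.035
```

```bash
python3 -m inch '[[[0,0,3,0],[0,0,2,0],[0,0,2,0],[0,0,1,0],[0,0,0,0]]]'
```

```text
time: 29.05
tool_pos: [0.5702, -0.4138, 0.1037]
tool_rot: [-3.141, 0.001, 3.014]
contact_force: [0.3, 1.5, 5.3]
opening: 0.0351
```

```bash
python3 -m inch '[[[0,0,0,0],[0,0,0,0],[0,0,0,0],[0,0,-10,0],[0,0,-30,0],[0,0,-50,0],[0,0,-50,0]]]' -1 | tail -1; python3 -m inch '[[[11,60,0,0],[11,60,0,0],[11,60,0,0],[11,60,0,0],[11,60,0,0],[11,60,0,0],[11,60,0,0],[11,60,0,0],[0,0,0,0]]]' >/dev/null
python3 - <<'E'
from h import *
st()
c=cam('top'); np.save('t8.npy',c,allow_pickle=True)
cv2.imwrite('pics/t8.png',cv2.resize(c['img'][80:305,90:490],(800,450)))
for d in place_of('top','bottle_a'): print(round(d['conf'],2),np.round(d['at'],1).tolist(),world(c,d['at'],0)[:2].round(3).tolist())
E
```

```text
opening: 0.0915
{'time': 31.05, 'tool_pos': [0.5433, 0.0775, 0.2438], 'tool_rot': [3.1405, 0.0012, 3.0197], 'contact_force': [-0.6509, -0.5488, 1.0316], 'opening': 0.0918}
0.97 [202.0, 160.5] [0.544, 0.331]
0.75 [244.7, 151.2] [0.422, 0.353]
0.66 [237.3, 198.2] [0.444, 0.221]
0.61 [194.0, 424.4] [0.568, -0.418]
0.52 [134.4, 371.1] [0.741, -0.273]
```

View pics/t8.png

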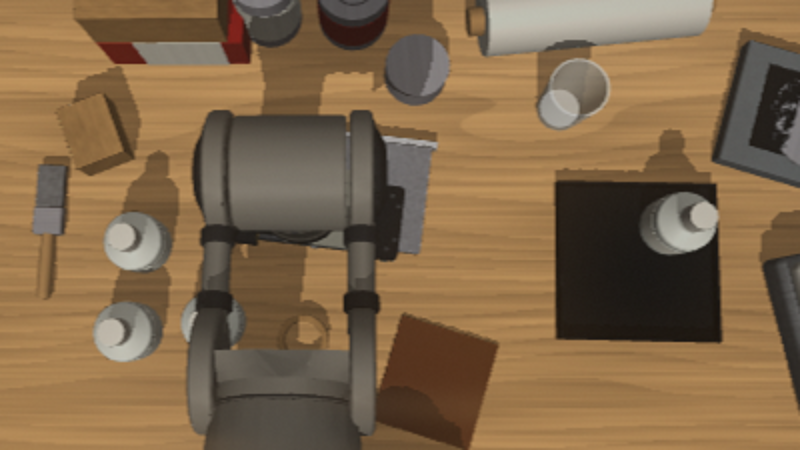

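The first empty bottle stands in the tray at (680,222), and the others look unmoved. The next one is at (0.433, 0.217).

Run:
```python
from h import *
c=np.load('t8.npy',allow_pickle=True).item()
for p in [(122,237),(112,332)]: print(world(c,(80+p[1]/2,90+p[0]/2),.122)[:2].round(3))
go(.4333,.217,.2)
```

```text
[0.541 0.324]
[0.42  0.333]
go [127.8, 128.3, 43.2] n 3.0 turn 0
```

```bash
python3 -m inch '[[[43,43,0,0],[42,43,0,0],[43,42,0,0],[0,0,35,0],[0,0,35,0],[0,0,0,0]]]'>/dev/null
python3 - <<'E'
from h import *
st();go(.4333,.217,.098)
c=cam('wrist'); cv2.imwrite('pics/w9.png',cv2.resize(c['img'][100:340],(800,375)))
E
```

```text
{'time': 31.9, 'tool_pos': [0.4324, 0.215, 0.1713], 'tool_rot': [-3.1393, -0.0042, 3.0117], 'contact_force': [-0.6025, 0.024, -0.3304], 'opening': 0.092}
go [-0.9, 2.3, 73.2] n 1.2 turn 0
```

View pics/w9.png

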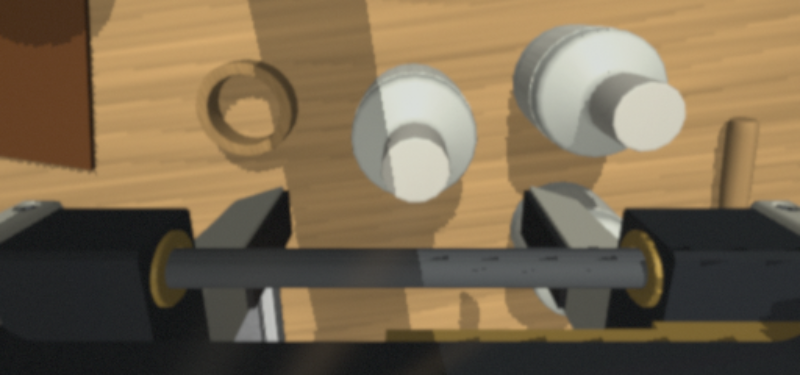

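The cap at (415,168) is laterally centred, so I'll descend and grasp.

```bash
python3 -m inch '[[[-1,2,30,0],[0,0,30,0],[0,0,13,0],[0,0,0,0]]]'|sed -n 2,4p; python3 -m inch '[[[0,0,0,0],[0,0,0,0],[0,0,0,0],[0,0,0,0],[0,0,0,0],[0,0,0,0]]]' 1 40; python3 -m inch '[[[0,0,-15,0],[0,0,-15,0],[0,0,-15,0],[0,0,0,0],[0,0,0,0],[0,0,0,0]]]'
```

```text
tool_pos: [0.435, 0.2183, 0.1003]
tool_rot: [3.141, 0.0, 3.013]
contact_force: [-0.1, 0.5, 0.8]
time: 33.2
tool_pos: [0.4344, 0.2186, 0.0998]
tool_rot: [3.142, -0.0, 3.014]
contact_force: [-0.1, 0.6, 1.2]
opening: 0.0365
time: 33.95
tool_pos: [0.4339, 0.2185, 0.1441]
tool_rot: [-3.141, -0.001, 3.014]
contact_force: [-0.3, -0.4, -1.6]
opening: 0.0353
```

Another empty, at −1.6 N. It goes to quarter (0.471, −0.414).

```bash
python3 -m inch '[[[0,0,-40,0],[0,0,-40,0],[0,0,-20,0],[0,0,0,0]]]' | sed -n 4p; python3 -c "
from h import *
st();go(.471,-.414,.25)"
```

```text
contact_force: [0.6, -0.2, -1.8]
{'time': 34.45, 'tool_pos': [0.435, 0.2188, 0.2456], 'tool_rot': [3.1405, 0.0024, 3.0138], 'contact_force': [0.6441, -0.2121, -1.8095], 'opening': 0.0352}
go [-116.4, -623.0, -4.9] n 10.1 turn 0
```

```bash
python3 -m inch '[[[-11,-57,0,0],[-11,-57,0,0],[-11,-57,0,0],[-11,-57,0,0],[-11,-57,0,0],[-11,-57,0,0],[-11,-57,0,0],[-11,-57,0,0],[-11,-57,0,0],[-11,-57,0,0]]]' >/dev/null;  python3 -m inch '[[[-5,-50,0,0],[0,0,0,0],[0,0,0,0]]]' >/dev/null;python3 -c "
from h import *
st();go(.471,-.414,.11)"
```

```text
{'time': 36.075, 'tool_pos': [0.469, -0.4101, 0.2428], 'tool_rot': [3.1388, -0.0024, 3.0135], 'contact_force': [0.1138, -0.7217, -1.0783], 'opening': 0.0348}
go [-2.8, -4.0, 132.8] n 2.1 turn 0
```

```bash
python3 -m inch '[[[-2,-4,45,0],[0,0,45,0],[0,0,28,0],[0,0,8,0],[0,0,4,0],[0,0,0,0]]]'|sed -n 2,4p;  python3 -m inch '[[[0,0,2,0],[0,0,2,0],[0,0,2,0],[0,0,0,0]]]'
```

```text
tool_pos: [0.4714, -0.4153, 0.1159]
tool_rot: [-3.14, 0.001, 3.014]
contact_force: [0.5, 0.8, -1.4]
time: 37.33
tool_pos: [0.4708, -0.4152, 0.1085]
tool_rot: [3.141, -0.0, 3.014]
contact_force: [0.5, -0.2, -1.8]
opening: 0.0352
```

```bash
python3 -m inch '[[[0,0,2,0],[0,0,2,0],[0,0,1,0],[0,0,0,0]]]'
```

```text
time: 37.83
tool_pos: [0.4712, -0.4152, 0.1048]
tool_rot: [-3.141, 0.001, 3.014]
contact_force: [-0.8, 2.3, 4.5]
opening: 0.0351
```

Contact. Now release and head for the bottle at (0.541, 0.324).

```bash
python3 -m inch '[[[0,0,0,0],[0,0,0,0],[0,0,0,0],[0,0,-10,0],[0,0,-30,0],[0,0,-50,0],[0,0,-50,0]]]' -1 | tail -1; python3 -m inch '[[[0,60,0,0],[0,60,0,0],[0,60,0,0],[0,60,0,0],[0,60,0,0],[0,60,0,0],[0,60,0,0],[0,60,0,0],[0,0,0,0]]]' >/dev/null
python3 - <<'E'
from h import *
st()
c=cam('top'); np.save('t10.npy',c,allow_pickle=True)
cv2.imwrite('pics/t10.png',cv2.resize(c['img'][80:305,90:490],(800,450)))
for d in place_of('top','bottle_a'): print(round(d['conf'],2),np.round(d['at'],1).tolist(),world(c,d['at'],0)[:2].round(3).tolist())
go(.541,.324,.17)
E
```

```text
opening: 0.0914
{'time': 39.825, 'tool_pos': [0.5321, 0.0647, 0.2445], 'tool_rot': [3.1406, 0.001, 3.0197], 'contact_force': [0.3939, -0.1594, 0.7401], 'opening': 0.0919}
0.9 [225.2, 429.6] [0.48, -0.429]
0.65 [195.8, 425.1] [0.563, -0.42]
0.62 [202.2, 161.0] [0.543, 0.33]
0.61 [247.8, 157.7] [0.414, 0.335]
go [24.2, 262.0, 74.1] n 4.4 turn 0
```

```bash
python3 -m inch '[[[6,53,0,0],[6,53,0,0],[6,53,0,0],[6,53,0,0],[0,50,0,0],[0,0,35,0],[0,0,38,0],[0,0,0,0]]]'>/dev/null
python3 - <<'E'
from h import *
st();go(.541,.324,.099)
c=cam('wrist'); print('expected cap px',pix(c,[.541,.324,.122])); cv2.imwrite('pics/w11.png',cv2.resize(c['img'][100:340],(800,375)))
E
```

```text
{'time': 40.925, 'tool_pos': [0.5409, 0.3213, 0.1681], 'tool_rot': [-3.1379, -0.0055, 3.0115], 'contact_force': [0.6898, -0.2561, 0.4269], 'opening': 0.092}
go [-0.1, 2.9, 69.1] n 1.1 turn 0
expected cap px [np.float64(209.4769515315791), np.float64(263.7522908556866)]
```

View pics/w11.png

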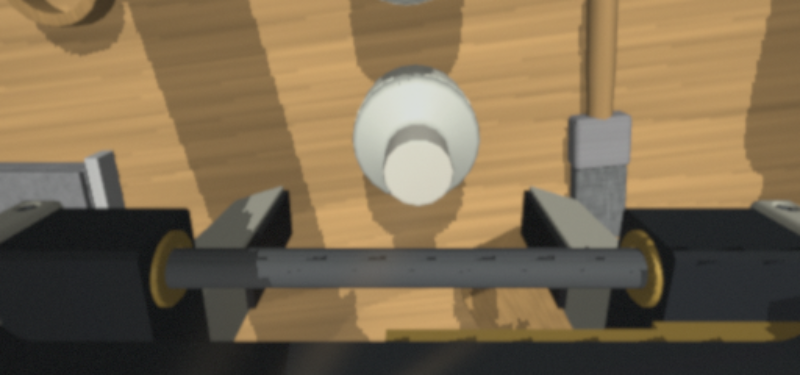

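The cap at (418,172) matches the prediction, so grasp.

```bash
python3 -m inch '[[[0,3,30,0],[0,0,28,0],[0,0,11,0],[0,0,0,0]]]'|sed -n 2,4p; python3 -m inch '[[[0,0,0,0],[0,0,0,0],[0,0,0,0],[0,0,0,0],[0,0,0,0],[0,0,0,0]]]' 1 50; python3 -m inch '[[[0,0,-15,0],[0,0,-15,0],[0,0,-15,0],[0,0,0,0],[0,0,0,0],[0,0,0,0]]]'
```

```text
tool_pos: [0.5428, 0.3265, 0.1029]
tool_rot: [3.141, 0.001, 3.013]
contact_force: [-0.5, -0.1, 0.6]
time: 42.22
tool_pos: [0.542, 0.3268, 0.1018]
tool_rot: [3.142, -0.0, 3.014]
contact_force: [0.8, -0.8, -0.4]
opening: 0.0367
time: 42.98
tool_pos: [0.5416, 0.3266, 0.146]
tool_rot: [-3.141, -0.001, 3.014]
contact_force: [-0.0, 0.1, -6.5]
opening: 0.0351
```

Full bottle, at −6.5 N. It goes to the stack centre.

```bash
python3 -m inch '[[[0,0,-40,0],[0,0,-40,0],[0,0,-20,0],[0,0,0,0]]]' | sed -n 4p; python3 -c "
from h import *
st();goc(0,0,.2)"
```

```text
contact_force: [1.0, -1.0, -8.5]
{'time': 43.475, 'tool_pos': [0.5426, 0.327, 0.2481], 'tool_rot': [3.1399, 0.0027, 3.0139], 'contact_force': [0.9571, -0.9689, -8.4617], 'opening': 0.0349}
go [-111.5, -318.1, 47.9] n 5.4 turn 0
```

```bash
python3 -m inch '[[[-14,-40,0,0],[-14,-40,0,0],[-14,-40,0,0],[-14,-40,0,0],[-14,-40,0,0],[-14,-40,0,0],[-14,-40,0,0],[-13,-38,0,0],[0,0,0,0],[0,0,0,0]]]' >/dev/null; python3 -c "
from h import *
st();goc(0,0,.134)"
```

```text
{'time': 44.725, 'tool_pos': [0.6109, -0.0026, 0.245], 'tool_rot': [3.1409, -0.0032, 3.0132], 'contact_force': [0.3491, 1.1984, -7.4171], 'opening': 0.0348}
go [-2.2, 0.2, 111.0] n 1.8 turn 0
```

```bash
python3 -m inch '[[[-2,0,40,0],[0,0,35,0],[0,0,20,0],[0,0,10,0],[0,0,5,0],[0,0,0,0],[0,0,0,0]]]'|sed -n 2,4p;  python3 -m inch '[[[0,0,2,0],[0,0,0,0],[0,0,2,0],[0,0,0,0]]]'|sed -n 2,4p
```

```text
tool_pos: [0.6141, -0.003, 0.1377]
tool_rot: [3.141, 0.002, 3.014]
contact_force: [-0.1, -0.4, -8.3]
tool_pos: [0.6134, -0.003, 0.1326]
tool_rot: [3.142, -0.0, 3.014]
contact_force: [0.6, 0.3, -7.4]
```

```bash
python3 -m inch '[[[0,0,2,0],[0,0,0,0],[0,0,2,0],[0,0,0,0]]]'|sed -n 2,4p;  python3 -m inch '[[[0,0,1,0],[0,0,0,0],[0,0,1,0],[0,0,0,0]]]'|sed -n 2,4p; python3 -m inch '[[[0,0,1,0],[0,0,0,0]]]'|sed -n 2,4p
```

```text
tool_pos: [0.6134, -0.003, 0.1286]
tool_rot: [3.142, -0.0, 3.014]
contact_force: [-0.1, 0.5, -8.2]
tool_pos: [0.6135, -0.003, 0.1267]
tool_rot: [3.142, -0.0, 3.014]
contact_force: [0.9, -0.5, -7.1]
tool_pos: [0.6138, -0.003, 0.126]
tool_rot: [3.142, 0.001, 3.014]
contact_force: [-0.3, 0.3, -5.9]
```

```bash
python3 -m inch '[[[0,0,1,0],[0,0,0,0],[0,0,1,0],[0,0,0,0]]]'|sed -n 2,4p; python3 -m inch '[[[0,0,1,0],[0,0,0,0],[0,0,0,0]]]'|sed -n 2,4p
```

```text
tool_pos: [0.614, -0.003, 0.126]
tool_rot: [3.142, 0.002, 3.014]
contact_force: [-5.1, 0.9, 10.1]
tool_pos: [0.6141, -0.0031, 0.1259]
tool_rot: [3.142, 0.003, 3.014]
contact_force: [-7.3, 0.6, 15.8]
```

It is seated, so I'll unload the press, open and retreat.

```bash
python3 -m inch '[[[0,0,-2,0],[0,0,0,0]]]'|sed -n 2,4p; python3 -m inch '[[[0,0,0,0],[0,0,0,0],[0,0,0,0],[0,0,0,0],[0,0,-10,0],[0,0,-30,0],[0,0,-50,0],[0,0,-30,0],[0,0,0,0]]]' -1 |sed -n 2,5p
python3 - <<'E'
from h import *
go(.42,.333,.22)
c=cam('top')
for d in place_of('top','bottle_a'): print(round(d['conf'],2),np.round(d['at'],1).tolist(),world(c,d['at'],0)[:2].round(3).tolist())
E
```

```text
tool_pos: [0.614, -0.003, 0.1259]
tool_rot: [3.141, 0.002, 3.014]
contact_force: [-3.3, 1.3, 7.8]
tool_pos: [0.6149, -0.0032, 0.2483]
tool_rot: [3.142, 0.007, 3.014]
contact_force: [-0.4, -0.1, -0.3]
opening: 0.0919
go [236.3, 308.6, 26.8] n 6.2 turn 0
0.89 [176.6, 274.9] [0.618, 0.004]
0.85 [246.3, 156.2] [0.418, 0.339]
0.64 [195.9, 424.8] [0.563, -0.419]
0.55 [227.9, 429.8] [0.473, -0.429]
```

Now the last bottle, at about (0.419, 0.335).

```bash
python3 -m inch '[[[33,44,0,0],[33,44,0,0],[34,44,0,0],[34,44,0,0],[34,44,0,0],[34,44,0,0],[34,44,0,0],[0,0,40,0],[0,0,36,0],[0,0,0,0]]]'>/dev/null
python3 - <<'E'
from h import *
st();go(.42,.333,.099)
c=cam('wrist'); print('expected cap px',pix(c,[.42,.333,.122])); cv2.imwrite('pics/w12.png',cv2.resize(c['img'][100:340],(800,375)))
E
```

```text
{'time': 50.95, 'tool_pos': [0.4164, 0.3313, 0.1653], 'tool_rot': [-3.1364, -0.0068, 3.0141], 'contact_force': [0.79, -0.6445, 1.0185], 'opening': 0.092}
go [-3.8, 2.5, 66.2] n 1.1 turn 0
expected cap px [np.float64(215.199580506818), np.float64(263.1141634268426)]
```

View pics/w12.png

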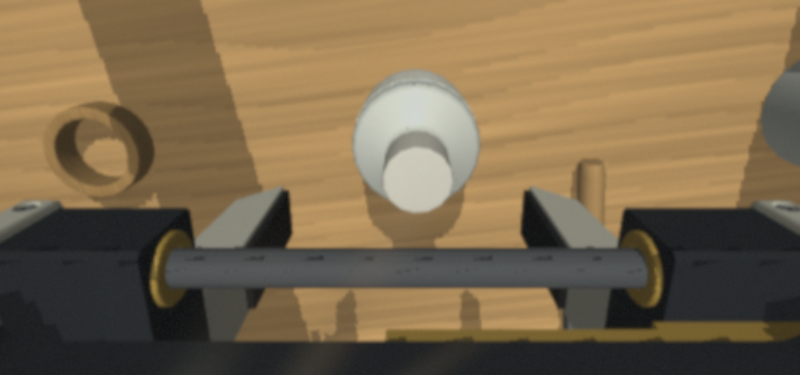

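The cap at (417,178) matches, so grasp.

```bash
python3 -m inch '[[[-2,3,30,0],[0,0,25,0],[0,0,10,0],[0,0,0,0]]]'|sed -n 2,4p; python3 -m inch '[[[0,0,0,0],[0,0,0,0],[0,0,0,0],[0,0,0,0],[0,0,0,0],[0,0,0,0]]]' 1 40; python3 -m inch '[[[0,0,-40,0],[0,0,-50,0],[0,0,-55,0],[0,0,0,0],[0,0,0,0],[0,0,0,0]]]'; python3 -c "
from h import *
go(.571,-.314,.25)"
```

```text
tool_pos: [0.4216, 0.3353, 0.1044]
tool_rot: [3.141, 0.0, 3.013]
contact_force: [-0.3, -0.5, -0.1]
time: 52.25
tool_pos: [0.4211, 0.3353, 0.1038]
tool_rot: [3.141, 0.0, 3.014]
contact_force: [-0.0, 1.7, 0.2]
opening: 0.0365
time: 53.0
tool_pos: [0.4203, 0.3348, 0.2469]
tool_rot: [-3.139, -0.003, 3.014]
contact_force: [-0.2, 0.1, -0.9]
opening: 0.0351
go [-232.1, -624.3, -2.4] n 10.7 turn 0
```

```bash
python3 -m inch '[[[-21,-57,-3,0],[-21,-57,-3,0],[-21,-57,-3,0],[-21,-57,-3,0],[-21,-57,-3,0],[-21,-57,-3,0],[-21,-57,0,0],[-21,-57,0,0],[-21,-57,0,0],[-21,-57,0,0]]]' >/dev/null;  python3 -m inch '[[[-20,-52,0,0],[0,0,0,0],[0,0,0,0]]]' >/dev/null;python3 -c "
from h import *
st();go(.571,-.314,.12)"
```

```text
{'time': 54.625, 'tool_pos': [0.5695, -0.3105, 0.265], 'tool_rot': [3.1395, -0.0028, 3.0134], 'contact_force': [-0.4058, 0.4182, -0.3803], 'opening': 0.0349}
go [-2.3, -3.6, 144.9] n 2.3 turn 0
```

```bash
python3 -m inch '[[[-2,-2,50,0],[0,0,50,0],[0,0,35,0],[0,0,10,0],[0,0,3,0],[0,0,0,0]]]'|sed -n 2,4p;  python3 -m inch '[[[0,0,2,0],[0,0,2,0],[0,0,2,0],[0,0,0,0]]]'|sed -n 2,4p
```

```text
tool_pos: [0.5725, -0.3132, 0.1204]
tool_rot: [-3.141, 0.002, 3.014]
contact_force: [-0.1, 1.4, -2.0]
tool_pos: [0.5717, -0.3132, 0.1126]
tool_rot: [3.141, -0.0, 3.014]
contact_force: [1.3, 1.6, 0.1]
```

```bash
python3 -m inch '[[[0,0,2,0],[0,0,2,0],[0,0,0,0]]]'|sed -n 2,4p;  python3 -m inch '[[[0,0,1,0],[0,0,0,0]]]'|sed -n 2,4p
```

```text
tool_pos: [0.5718, -0.3133, 0.1088]
tool_rot: [-3.142, 0.0, 3.014]
contact_force: [-0.4, 1.5, 0.2]
tool_pos: [0.572, -0.3133, 0.1088]
tool_rot: [-3.141, 0.001, 3.014]
contact_force: [1.0, 2.7, 5.8]
```

Contact. Release, retreat, move the arm aside and check everything.

```bash
python3 -m inch '[[[0,0,0,0],[0,0,0,0],[0,0,0,0],[0,0,-10,0],[0,0,-30,0],[0,0,-50,0],[0,0,-50,0],[0,0,-30,0],[0,0,0,0]]]' -1 | tail -1; python3 -m inch '[[[40,40,0,0],[40,40,0,0],[40,40,0,0],[10,60,0,0],[0,60,0,0],[0,60,0,0],[0,60,0,0],[0,60,0,0],[0,60,0,0],[0,60,0,0]]]' >/dev/null; python3 -m inch '[[[0,60,0,0],[0,0,0,0],[0,0,0,0]]]' >/dev/null
python3 - <<'E'
from h import *
st()
c=cam('top')
cv2.imwrite('pics/t13.png',cv2.resize(c['img'][80:305,90:490],(800,450)))
for d in place_of('top','bottle_a'): print(round(d['conf'],2),np.round(d['at'],1).tolist(),world(c,d['at'],0.01)[:2].round(3).tolist())
c=cam('scene')
cv2.imwrite('pics/s13.png',cv2.resize(c['img'][90:330,100:420],(800,600),interpolation=cv2.INTER_CUBIC))
E
```

```text
opening: 0.0919
{'time': 59.25, 'tool_pos': [0.5187, 0.298, 0.2765], 'tool_rot': [-3.14, -0.0019, 3.0143], 'contact_force': [0.5803, -0.511, -0.2609], 'opening': 0.0916}
0.78 [226.9, 427.5] [0.475, -0.419]
0.75 [201.5, 416.4] [0.546, -0.391]
0.69 [194.1, 386.8] [0.567, -0.309]
0.66 [174.7, 277.6] [0.621, -0.003]
```

View pics/t13.png

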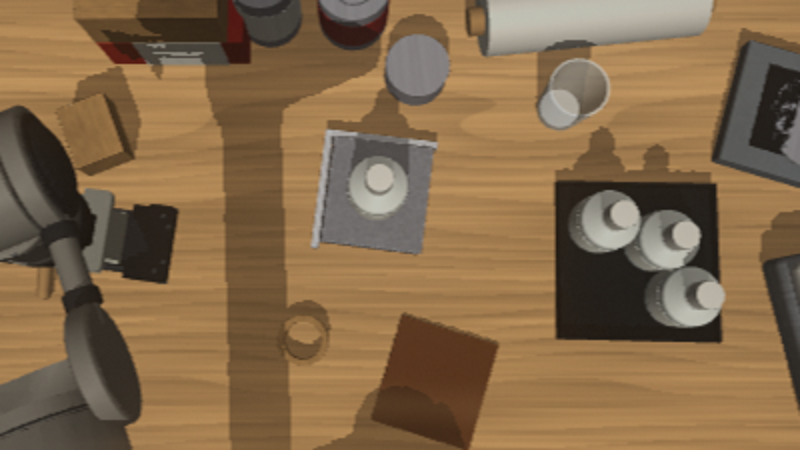

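View pics/s13.png

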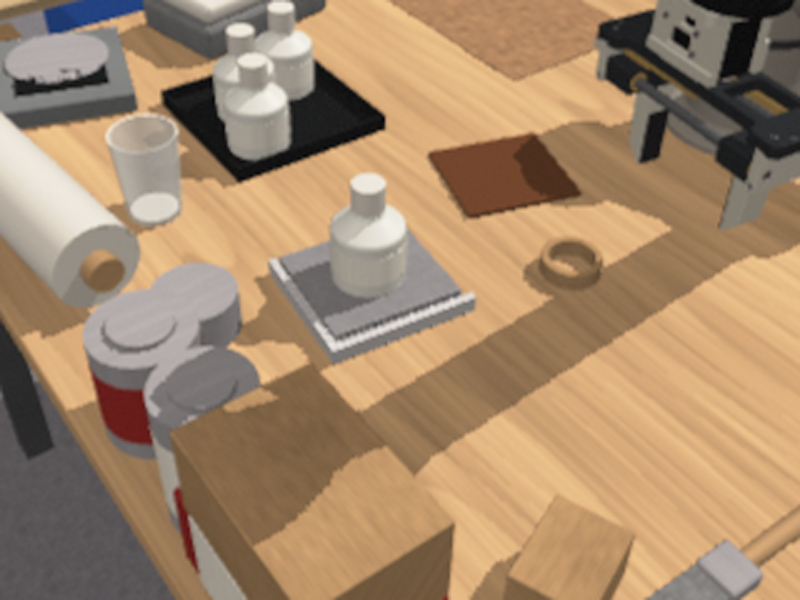

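Both final pictures show three bottles upright in the tray, at (608,220), (668,240) and (685,297) in the top view. The bottle first set in the far-right quarter has shifted a few centimetres inward (the announced knock, probably), but it is still upright and well inside the limits. The full bottle stands on the flush stack at (378,187), and the bystanders are where they were.

```bash
python3 -c "
from cell import *
print(hand_in())"
```

```text
the job is handed in; nothing more can be done
None
```

I pushed the four plates home with the open fingers in three strokes: +x, +y, then +x again. The lift tests read about 1.6, 1.6 and 0.9 N for three bottles and 6 to 8 N for the fourth. I set the fourth, the full one, gently on the middle of the stack and put the three empties in the black tray. I handed in at about 59 s on the robot's clock.

**Plates:** after the pushes, wrist pictures showed the two open edges as single lines 150 mm long, parallel to the walls. The last pictures still show the stack flush. I checked this only from edges in the images; there is no direct reading for each plate. The first +x push stalled about 3 mm short of the final one, so my first estimate of the corner's position was off by that much or the plates were not home yet. I corrected it before placing the bottle.

**Bottles:** the full bottle measured about 8 mm off the stack's centre, and upright in the pictures. All three empties stand upright in the tray, within about 55 mm of its centre both ways.

**Unexplained shift:** the first empty moved about 3 to 4 cm inside the tray after I had placed it. This was probably the announced knock, but I did not see it happen. It is still upright and inside the limits.

**Bystanders:** they look unmoved in the last pictures, except that the arm partly hides the brush in the top view. I did not measure their positions again.

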